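# Tip the receipt book flat in the petty cash box and shut the lid

## Task

The petty cash box will not close because the red receipt book is standing on edge in it. Push the book over near its top edge, towards the side where the box has room for it, so that it drops flat on the frosted plastic note tray with no part of it over the rim; then push the lid down until it is fully shut. Only push with the fingertips: do not pick the book up, and leave the other things on the desk where they are.

Things in the scene. Friction and masses are not known exactly. Their poses are not given: they have to be found in the camera images.
- cash: Open dark grey steel cash box, 194 x 258 mm, fixed. Origin: middle of its underside, on the table; x from its front (latch, facing the robot) to the hinge side, y to its left, z up. Its thin walls end 68 mm above the table, 90 mm before and behind the tray's middle and 124 mm to either side. Shut, its lid's flat top lies 87 mm above the table and leaves 24 mm of room over the tray floor.
- tray_mid (a point): Centre of the floor of the frosted clear plastic note tray in the box, 61 mm above the table; axes as the box's. The floor is flat, 168 mm (x) by 236 mm (y) inside a lip 4 mm high and 2 mm thick; the walls of the box stand 7 mm above it.
- book_mid (a point): Centre of the red hard-cover receipt book, black spine and corners, 0.10 to 0.20 kg, loose. Its x axis runs along its 130 mm length, y through its 20 mm thickness, z along its 96 mm height. It stands on the tray, z up, its top 157 mm above the table, covers facing the left and right of the box within 0.1 rad, up to 50 mm left or right of the tray's middle.
- receipt_book: The same book; origin in the middle of the edge it stands on (48 mm below its centre along its z). Pushed slowly near the top it tips about its lower edge, goes over by itself once its top has moved about 20 mm, and then lies with its far edge about 96 mm beyond the edge it tipped on; the origin stays within about 10 mm of the tray floor.
- lid_hinge (a point): Middle of the lid's hinge line, which runs along the box's y axis, 69 mm above the table and 95 mm behind the middle of the tray; axes as the box's.
- lid_edge (a point): Middle of the lid's free edge on its outer face; moves with the lid, whose axes equal the box's when shut: from here its x runs 188 mm along the lid to the hinge side, its z out of the outer face (18 mm outside the hinge line). Steel pan 256 mm wide, side walls 25 mm deep. A handle stands 20 mm out of the outer face, 90 to 102 mm from the hinge, 43 mm to either side of the middle.
- cash_lid (a joint): Angle of the lid, rad: 0 shut, 1.57 upright, 1.75 at most (leaning away from the robot). It starts at 1.5 to 1.7 and grows as it opens. A friction stay holds it at any angle; it must be pushed all the way down: 1 to 4 N at 150 mm from the hinge.
- glue: Glue stick with a red cap standing loose left of the box, 29 mm across, 89 mm tall; origin in the middle of its underside. A bystander.
- stamp_a: Rubber stamp with a brown wooden grip, 27 x 50 x 73 mm, standing loose behind and left of the box; origin in the middle of its underside. A bystander.
- stamp_b: Second such rubber stamp beside the first, 27 x 50 x 73 mm, loose; origin in the middle of its underside. A bystander.
There are look-alikes about, which are no part of the job. Of the things that look like the receipt_book, the smallest one is meant.

How it is judged:
On the way, in this order (a step that is already met when the one before it is completed fails the run):
1. the receipt book lies flat on the note tray inside the box while the lid still stands open (height (world z) of book_mid below 0.0755 m and angle between book_mid's own z axis and vertical between 1.51 and 1.63 rad and y of book_mid in the frame of tray_mid between -0.075 and 0.075 m and x of book_mid in the frame of tray_mid between -0.03 and 0.03 m and value of joint cash_lid above 1.2 rad), for 0.2 s.
2. the lid is shut (value of joint cash_lid below 0.04 rad), for 0.2 s.
At the end, for the whole second after the job is handed in: The receipt book lies flat (within 0.06 rad) and at rest on the note tray, its centre no more than 75 mm to either side of and 30 mm before or behind the tray's middle; the lid is shut to within 0.04 rad (8 mm at its front edge); the glue stick and stamps stand upright (height (world z) of book_mid below 0.0755 m and angle between book_mid's own z axis and vertical between 1.51 and 1.63 rad and y of book_mid in the frame of tray_mid between -0.075 and 0.075 m and x of book_mid in the frame of tray_mid between -0.03 and 0.03 m and value of joint cash_lid below 0.04 rad and linear speed of receipt_book below 0.02 m/s and angle between each of glue, stamp_a, stamp_b's own z axis and vertical below 0.15 rad); the robot touches nothing.
It fails at once if the receipt book is lifted: the middle of its foot more than 30 mm above the tray floor (height (world z) of receipt_book above 0.091 m).
It fails at once if the glue stick or a stamp is moved by more than 30 mm (distance of any of glue, stamp_a, stamp_b from where it was at the start of the episode above 0.03 m).
It also fails if it takes over 48 s, if anything falls off the work surface, if the arm or the gripper's body presses on something with over 40 N, if the wrist force passes 120 N, or if a joint passes its speed limit or range.

## Robot

A 6-joint arm with a two-finger parallel gripper is mounted at the origin on a cart in front of the work surface, level with it; the furniture and walls round the work are solid. World frame = base frame: x ahead of the robot, y to its left, z up, the work surface at z = 0. Lengths are in m, angles in rad, forces in N, time in s.
With the tool pointing down it reaches from about 0.375 to 0.825 m from the base axis. Payload 5.5 kg.
Tool frame: the origin (TCP) lies between the finger pads; the fingertips stand 14 mm ahead of it and the grasp point (between the pads) lies 5 mm behind it (robot.tcp_to_tips is the distance from the TCP to the fingertips, in m); z points along the fingers, y is the line along which they close (so a half turn about z gives the same grasp; the last joint's range is limited). The gripper opens to 85 mm and grips with 20 to 120 N. Pads are 22 mm wide; open, the fingers measure 114 mm over their backs; the gripper's body (76 mm by 85 mm) begins 54 mm behind the grasp point. The pads swing forward as they close: fully open they stand 13 mm farther back than shut.
Start: joints at [-1.15, 0.314, -0.047, 1.21, 0, 1.571], TCP at [0.245, -0.548, 0.245] pointing down, gripper open.
Joint ranges: [-2.67, 2.67], [-0.69, 1.73], [-1.03, 1.25], [-2.08, 2.16], [-1.42, 1.45], [-3.14, 3.14]. Speed limits (rad/s): [2.39, 2.39, 3.01, 3.14, 3.14, 3.14].

## Interface

Orientations are given as a rotation vector (axis times angle).
In Python, from bench import robot gives the robot as it stands.
- The arm moves only by the tool jog_arm, never from a script. Its argument "targets" is a list of rows, each an object of numbers: "dx", "dy", "dz": the shift along the tool's x, y, z in units of 0.1 m (1.0 is 0.1 m); "spin": the turn about the tool's z in units of 2 rad (1.0 is 2 rad). In form: [{"dx": .., "dy": .., "dz": .., "spin": ..}, ...]. A call has 1 to 12 rows; each row shifts and turns the commanded pose from where the row before left it, along the tool's axes as they then stand; what a row does not reach is not made up. A row lasts 1/10 s, in which the tool goes at most 50 mm and 8.59 degrees, less where a joint would pass 70% of its speed; a pose out of reach is approached as far as the arm can. A call with a number of a shift or a turn outside -1 to 1 is refused whole. A call with a gripper value outside its range is refused whole. "fingers" is the closure, from -1 (fully open) to 1 (shut), so that 0 is half open, set as the call begins (left out, the last holds). The fingers move at their own pace and stop on an object; "squeeze" is the grip in N (left out, the last holds). Time passes only in rows, so rows that do not move let the fingers close. It gives the time, the measured TCP pose, the force, the opening and the grip force at its end, in the units of the state.
- robot.state(): the state, without advancing time (a new reading comes with each control period).
- robot.capture(name): name is "scene" or "top" or "wrist"; returns a dict with "pixels" (420x560x3 uint8, blue, green, red), "intrinsics" (3x3 intrinsics, pixels), "view" (4x4, takes a point from world to camera coordinates). Camera axes: x right, y up, looking along -z (the intrinsics and any distortion apply to the point x, -y, -z); pixel columns grow to the right and rows downward; lengths in m; the calibration is good to about 2 mm. The wrist camera is an equidistant fisheye: a pixel r from the principal point sees the ray r / f radians off the axis. A picture is of the moment at which its call begins. There is no depth.
- robot.hand_in(): hands the job in; it is judged then, once.
Trained networks look in the newest picture that a camera, given by its name, has taken for a name from the list of things; names that differ only in an ending like _2 or _b are one class to them, and where a whole thing is asked for, a point or a joint stands for the part that bears it (a point fixed in the world has none). Each returns a list of dicts, best first, with "score" (0 to 1); they miss things now and then, are a little off and sometimes report something else, mostly with a low value. They report only what shows in the picture. A call takes as long as a camera call. They do not tell look-alikes from the thing itself.
- robot.find_in(label, camera): "extent" ([centre column, centre row, width, height] in pixels, round what is visible of it).
- robot.cut_out(label, camera): "pixels" (420x560 bool, what is visible of it) and "extent" ([centre column, centre row, width, height] in pixels, round what is visible of it).
- robot.tip_of(label, camera): "at" ([row, column] in pixels: a listed point, or the origin of a listed thing).
The state is a dict: "t": time; "joints": joint angles; "joint_vel": joint speeds; "effort": joint torques, N m; "tcp_pos": TCP position; "orientation": TCP orientation; "wrist_force": force on the tool from outside, world axes, zero at the start; "moment": the same for the moment, N m; "finger_gap": opening from 0.0 (shut) to 1.0 (fully open); "grip_force": force on a finger pad.
Only numpy, scipy, OpenCV 4.12 (cv2) and the standard library are available. Lean on these libraries where they do the work, as an engineer would, in place of code of your own. Each camera call takes 0.05 s, during which the arm holds its last target. There are 200 camera calls.

## Working session

There is one attempt and no reset: what is moved stays moved. The work goes in short steps, Python scripts to look and compute and a tool call to move; the robot and the scene stay as the last step left them, time stands still between calls to the robot, and variables do not carry over. Pictures are saved under pics/ and viewed, at most 10 in all, crops included, and the job is handed in when it is done.

Besides the shell and the picture viewer there is one more tool, called after "Emit:" as name(argument=value, ...) on one line, values as JSON. jog_arm: Moves the arm, as the interface text tells. Its arguments: {"type":"object","properties":{"targets":{"type":"array","items":{"type":"object","properties":{"dx":{"type":"number"},"dy":{"type":"number"},"dz":{"type":"number"},"spin":{"type":"number"}}}},"fingers":{"type":"number"},"squeeze":{"type":"number"}},"required":["targets"]}

```bash
mkdir -p pics
cat > h.py <<'E'
import numpy as np,cv2
from bench import robot
def cap(c):
    d=robot.capture(c); return d
def proj(d,p):
    p=np.atleast_2d(p); V=np.array(d['view']);K=np.array(d['intrinsics'])
    q=(V[:3,:3]@p.T).T+V[:3,3]; q=q*[1,-1,-1]; q=(K@q.T).T
    return q[:,:2]/q[:,2:]
def ray(d,u,v):
    V=np.array(d['view']);K=np.array(d['intrinsics'])
    r=np.linalg.inv(K)@[u,v,1]; r=V[:3,:3].T@(r*[1,-1,-1]); o=-V[:3,:3].T@V[:3,3]
    return o,r/np.linalg.norm(r)
def onz(d,u,v,z):
    o,r=ray(d,u,v); return o+r*(z-o[2])/r[2]
def tri(a,b):
    (o1,r1),(o2,r2)=a,b
    A=np.stack([r1,-r2],1); s=np.linalg.lstsq(A,o2-o1,rcond=None)[0]
    return (o1+r1*s[0]+o2+r2*s[1])/2, np.linalg.norm(o1+r1*s[0]-o2-r2*s[1])
E
python3 - <<'E'
from h import *
import pickle
D={}
for c in('scene','top'):
    d=cap(c);D[c]=d;cv2.imwrite(f'pics/{c}0.png',d['pixels'])
    for n in('book_mid','receipt_book','tray_mid','lid_hinge','lid_edge','glue','stamp_a','cash'):
        print(c,n,'tip',[(np.round(x['at'],1).tolist(),round(x['score'],2)) for x in robot.tip_of(n,c)],'box',[(np.round(x['extent']).tolist(),round(x['score'],2)) for x in robot.find_in(n,c)] if n not in('tray_mid',) else '')
pickle.dump(D,open('D.pkl','wb'))
print(robot.state())
E
```

```text
scene book_mid tip [([211.1, 265.4], 0.93), ([198.5, 225.5], 0.62), ([298.5, 340.9], 0.55)] box [([265.0, 210.0, 30.0, 32.0], 0.91), ([226.0, 199.0, 46.0, 32.0], 0.9), ([344.0, 299.0, 66.0, 59.0], 0.57), ([276.0, 210.0, 86.0, 100.0], 0.36)]
scene receipt_book tip [([218.6, 267.7], 0.97), ([318.8, 339.6], 0.8), ([214.3, 227.5], 0.65), ([208.9, 267.0], 0.36)] box [([229.0, 199.0, 44.0, 38.0], 0.87), ([267.0, 208.0, 26.0, 34.0], 0.69), ([342.0, 300.0, 66.0, 60.0], 0.6)]
scene tray_mid tip [([222.1, 271.6], 0.57)] box 
scene lid_hinge tip [([214.0, 292.5], 0.74)] box [([277.0, 209.0, 83.0, 100.0], 0.98), ([297.0, 195.0, 49.0, 65.0], 0.71)]
scene lid_edge tip [] box [([297.0, 195.0, 46.0, 64.0], 0.79)]
scene glue tip [] box [([208.0, 181.0, 4.0, 4.0], 0.52)]
scene stamp_a tip [([197.8, 272.5], 0.41)] box [([270.0, 188.0, 3.0, 6.0], 0.5), ([276.0, 212.0, 85.0, 97.0], 0.33)]
scene cash tip [([240.6, 275.0], 0.73)] box [([278.0, 212.0, 82.0, 95.0], 0.61)]
top book_mid tip [([268.9, 433.5], 0.85), ([233.2, 273.8], 0.78), ([239.6, 200.1], 0.75)] box [([276.0, 231.0, 12.0, 37.0], 0.81), ([199.0
[... 779 characters left out ...]
.5], 0.87)] box []
{'t': 1.6, 'joints': array([-1.15001641e+00,  3.13511336e-01, -4.71108102e-02,  1.21021703e+00,
       -1.68413800e-05,  1.57080028e+00]), 'joint_vel': array([-0.00143914, -0.00024826,  0.00045148, -0.00108252, -0.00037702,
        0.00014358]), 'effort': array([ 4.57232731e-03, -5.39452744e+01,  3.40044451e+01,  1.77713537e-03,
        2.61701625e-04,  4.08912157e-06]), 'tcp_pos': array([ 0.24507119, -0.547648  ,  0.24528794]), 'orientation': array([-3.07228287e+00, -6.56080132e-01,  3.99286154e-05]), 'wrist_force': array([ 0.06992862, -0.02885325, -0.70268839]), 'moment': array([-0.02658053, -0.00050802,  0.02834218]), 'grip_force': 0.0, 'finger_gap': 1.0018853407684905}
```

Run:
```python
import pickle,cv2,numpy as np
D=pickle.load(open('D.pkl','rb'))
t=D['top']['pixels'][120:330,110:490];s=D['scene']['pixels'][130:350,180:400]
t=cv2.resize(t,None,fx=2.1,fy=2.1,interpolation=3)
cv2.imwrite('pics/t.png',t);cv2.imwrite('pics/s.png',cv2.resize(s,None,fx=2.7,fy=2.7,interpolation=3))
```

```text
(no output)
```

View pics/t.png

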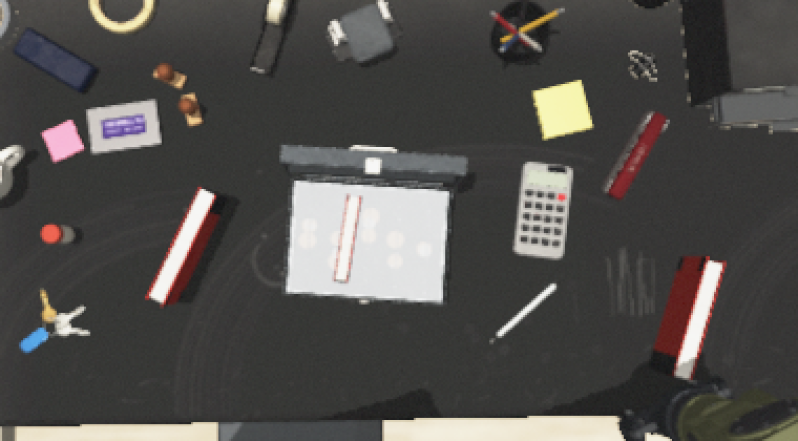

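View pics/s.png

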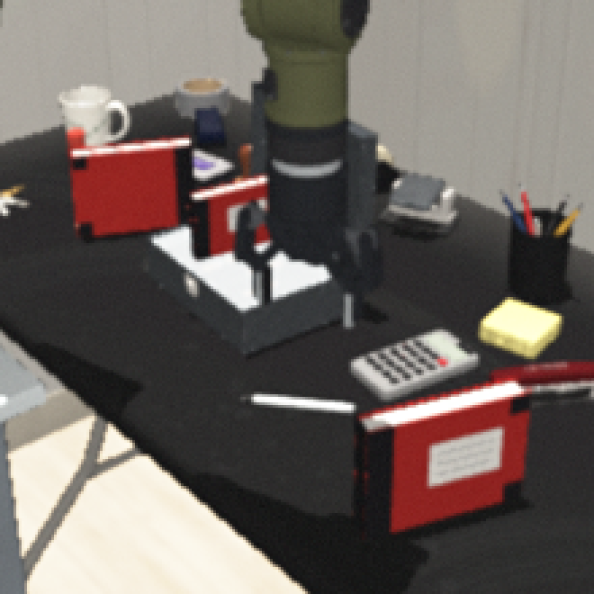

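Look-alikes for the receipt book in top view are (199,238), outside the box at left, (438,271), outside at right, and (275,232), the narrow one in the box. The one in the box is the smallest and stands on the tray, so it is chosen; the crop confirms it. Stamps are at (190,157) and (201,171), glue at (135,231).

Run:
```python
from h import *
import pickle
D=pickle.load(open('D.pkl','rb'));d=D['top']
full=lambda p:(p[0]/2.1+110-.26,p[1]/2.1+120-.26)
rim=[full(p) for p in[(291,180),(450,189),(444,303),(285,294)]]
R=np.array([onz(d,*p,.066) for p in rim]);print('rim',R.round(4).tolist(),R.mean(0))
B=np.array([onz(d,*full(p),.157) for p in[(347,194),(361,195),(348,283),(334,281)]]);print('book',B.round(4).tolist(),B.mean(0))
for n,p,z in(('tray',(286.8,232.2),.061),('hinge',(286.5,205.1),.069),('book',(274.3,233.5),.109),('cash',(283.5,231.9),0),('glue',(138.7,231.1),.0)):print(n,onz(d,*p,z).round(4))
# axis of book stripe: red mask of the book's top edges
px=d['pixels'].astype(int)
print('cam',ray(d,280,210)[0])
c=R.mean(0)
for f,n in((R[1]-R[0],'back'),(R[2]-R[3],'front'),(R[0]-R[3],'left'),(R[1]-R[2],'right'),(B[0]-B[3],'bookL'),(B[1]-B[2],'bookR')):print(n,np.linalg.norm(f),np.arctan2(f[1],f[0]))
```

```text
rim [[0.5725, -0.0359, 0.066], [0.553, -0.2822, 0.066], [0.3773, -0.2682, 0.066], [0.3962, -0.0233, 0.066]] [ 0.47474429 -0.15241616  0.066     ]
book [[0.5436, -0.1237, 0.157], [0.5416, -0.1442, 0.157], [0.4133, -0.1224, 0.157], [0.4166, -0.102, 0.157]] [ 0.47878831 -0.12305556  0.157     ]
tray [ 0.4826 -0.1595  0.061 ]
hinge [ 0.5706 -0.1605  0.069 ]
book [ 0.4785 -0.1194  0.109 ]
cash [ 0.485  -0.1489  0.    ]
glue [0.4983 0.3427 0.    ]
cam [ 0.45223061 -0.14525985  1.75868318]
back 0.24713590433543073 -1.649923827019014
front 0.24559318759930107 -1.647455493900387
left 0.17679597557942692 -0.07085161024826563
right 0.1761837343377901 -0.07958348759156912
bookL 0.12879266425189273 -0.1695844082196312
bookR 0.1302001148722087 -0.1686614927009633
```

```bash
cat >> h.py <<'E'
from scipy.spatial.transform import Rotation as Ro
def tool():
    s=robot.state();return s,Ro.from_rotvec(s['orientation']).as_matrix()
def go(target):
    "tool-axes shift in 0.1 m units to a world TCP target"
    s,R=tool();return (R.T@(np.array(target)-s['tcp_pos'])*10).round(3)
E
python3 - <<'E'
from h import *
s,R=tool();print(R.round(3));print(np.arctan2(R[1,:2],R[0,:2]))
n=np.array([np.sin(.169),np.cos(.169)])  # book left normal
p=np.array([.4788,-.123])+n*.05;print(p)
print(go([*p,.245]))
E
```

```text
[[ 0.913  0.408 -0.   ]
 [ 0.408 -0.913  0.   ]
 [-0.    -0.    -1.   ]]
[ 0.42077597 -1.15002036]
[ 0.48720983 -0.07371233]
[ 4.146e+00 -3.337e+00  3.000e-03]
```

Emit:
jog_arm(targets=[{"spin":0.074},{"spin":0.074},{"spin":0.074},{"spin":0.073},{"dx":0.14,"dy":-0.47},{"dx":0.14,"dy":-0.47},{"dx":0.14,"dy":-0.47},{"dx":0.14,"dy":-0.47},{"dx":0.14,"dy":-0.47},{"dx":0.14,"dy":-0.47}], fingers=1, squeeze=20)

```text
schema error: expected keys dx, dy, dz, spin
```

Run:
```python
from h import *
s,R=tool();print(s['t'],s['tcp_pos'],np.arctan2(R[1,:2],R[0,:2]),go([.487,-.074,.245]))
```

```text
1.6 [ 0.24507119 -0.547648    0.24528794] [ 0.42077597 -1.15002036] [ 4.143e+00 -3.335e+00  3.000e-03]
```

Emit:
jog_arm(targets=[{"dx":0,"dy":0,"dz":0,"spin":0.074},{"dx":0,"dy":0,"dz":0,"spin":0.074},{"dx":0,"dy":0,"dz":0,"spin":0.074},{"dx":0,"dy":0,"dz":0,"spin":0.073},{"dx":0.14,"dy":-0.47,"dz":0,"spin":0},{"dx":0.14,"dy":-0.47,"dz":0,"spin":0},{"dx":0.14,"dy":-0.47,"dz":0,"spin":0},{"dx":0.14,"dy":-0.47,"dz":0,"spin":0},{"dx":0.14,"dy":-0.47,"dz":0,"spin":0},{"dx":0.14,"dy":-0.47,"dz":0,"spin":0}], fingers=1, squeeze=20)

```text
t: 2.6
tcp_pos: [0.3759, -0.2821, 0.2456]
orientation: [3.13, -0.266, 0.001]
wrist_force: [0.8, -0.1, -0.0]
finger_gap: 0.001
grip_force: 0.0
```

Run:
```python
from h import *
s,R=tool();print(s['t'],s['tcp_pos'],np.arctan2(R[1,:2],R[0,:2]),go([.487,-.074,.245]))
```

```text
2.6 [ 0.37592706 -0.28211978  0.24555886] [-0.16966107 -1.74045762] [ 0.743 -2.239  0.006]
```

Emit:
jog_arm(targets=[{"dx":0.15,"dy":-0.44,"dz":0,"spin":0},{"dx":0.15,"dy":-0.44,"dz":0,"spin":0},{"dx":0.15,"dy":-0.44,"dz":0,"spin":0},{"dx":0.15,"dy":-0.44,"dz":0,"spin":0},{"dx":0.14,"dy":-0.44,"dz":0,"spin":0},{"dx":0,"dy":0,"dz":0,"spin":0},{"dx":0,"dy":0,"dz":0,"spin":0}])

```text
t: 3.3
tcp_pos: [0.4851, -0.0806, 0.2452]
orientation: [-3.13, 0.258, 0.0]
wrist_force: [-0.0, 0.0, 0.2]
finger_gap: -0.002
grip_force: 0.0
```

Run:
```python
from h import *
s,R=tool();print(s['t'],s['tcp_pos'],np.arctan2(R[1,:2],R[0,:2]),go([.487,-.074,.159]))
d=cap('top');cv2.imwrite('pics/t2.png',cv2.resize(d['pixels'][170:300,200:380],None,fx=3,fy=3,interpolation=3))
```

```text
3.3 [ 0.48514198 -0.08064165  0.24520563] [-0.16468458 -1.73548137] [ 0.008 -0.067  0.862]
```

View pics/t2.png

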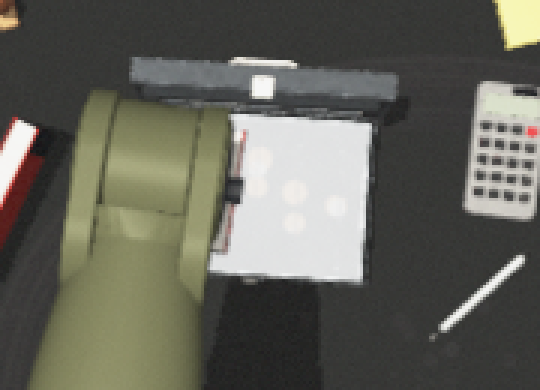

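The arm hides most of the book, but its right red edge shows at (228,190 in the crop), with the gripper just left of it. Going down.

Emit:
jog_arm(targets=[{"dx":0,"dy":-0.1,"dz":0,"spin":0},{"dx":0,"dy":0,"dz":0.3,"spin":0},{"dx":0,"dy":0,"dz":0.3,"spin":0},{"dx":0,"dy":0,"dz":0.28,"spin":0},{"dx":0,"dy":0,"dz":0,"spin":0},{"dx":0,"dy":0,"dz":0,"spin":0}])

```text
t: 3.95
tcp_pos: [0.4854, -0.0769, 0.1577]
orientation: [-3.125, 0.252, 0.001]
wrist_force: [0.4, -0.2, 0.5]
finger_gap: -0.001
grip_force: 0.0
```

Emit:
jog_arm(targets=[{"dx":0,"dy":0.05,"dz":0,"spin":0},{"dx":0,"dy":0.05,"dz":0,"spin":0},{"dx":0,"dy":0.05,"dz":0,"spin":0},{"dx":0,"dy":0.05,"dz":0,"spin":0},{"dx":0,"dy":0.05,"dz":0,"spin":0},{"dx":0,"dy":0.05,"dz":0,"spin":0}])

```text
t: 4.55
tcp_pos: [0.4811, -0.1062, 0.1572]
orientation: [-3.125, 0.25, -0.001]
wrist_force: [0.3, -0.1, -0.4]
finger_gap: 0.002
grip_force: 0.1
```

Emit:
jog_arm(targets=[{"dx":0,"dy":0.05,"dz":0,"spin":0},{"dx":0,"dy":0.05,"dz":0,"spin":0},{"dx":0,"dy":0.05,"dz":0,"spin":0}])

```text
t: 4.85
tcp_pos: [0.4787, -0.121, 0.157]
orientation: [-3.125, 0.249, -0.001]
wrist_force: [-0.8, -0.4, -0.4]
finger_gap: 0.002
grip_force: 0.0
```

Run:
```python
from h import *
d=cap('top');e=cap('scene')
a=cv2.resize(d['pixels'][180:290,220:360],(420,330),interpolation=3);b=cv2.resize(e['pixels'][170:270,230:350],(370,330),interpolation=3)
cv2.imwrite('pics/t3.png',np.hstack([a,b]))
```

```text
(no output)
```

View pics/t3.png

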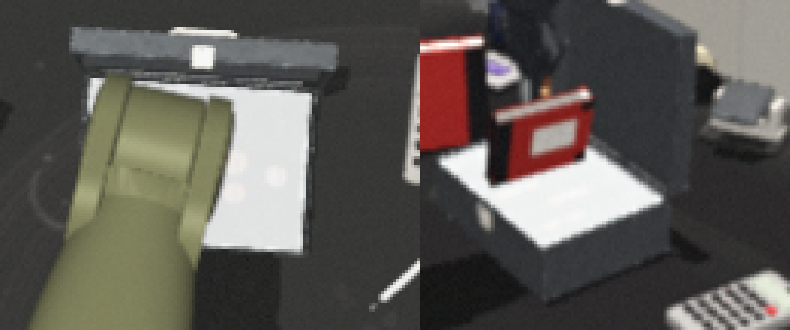

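Scene crop: the book (540,130) is still standing, and its top leans slightly right from the fingertip behind it. I'll keep pushing.

Emit:
jog_arm(targets=[{"dx":0,"dy":0.05,"dz":0,"spin":0},{"dx":0,"dy":0.05,"dz":0,"spin":0},{"dx":0,"dy":0.05,"dz":0,"spin":0},{"dx":0,"dy":0.05,"dz":0,"spin":0},{"dx":0,"dy":0.05,"dz":0,"spin":0},{"dx":0,"dy":0,"dz":0,"spin":0},{"dx":0,"dy":0,"dz":0,"spin":0},{"dx":0,"dy":0,"dz":0,"spin":0}])

```text
t: 5.75
tcp_pos: [0.4748, -0.1452, 0.1569]
orientation: [-3.125, 0.249, -0.001]
wrist_force: [0.2, 0.6, -0.1]
finger_gap: -0.004
grip_force: 0.0
```

Run:
```python
from h import *
d=cap('top');e=cap('scene')
a=cv2.resize(d['pixels'][180:290,220:360],(420,330),interpolation=3);b=cv2.resize(e['pixels'][170:270,230:350],(370,330),interpolation=3)
cv2.imwrite('pics/t4.png',np.hstack([a,b]))
```

```text
(no output)
```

View pics/t4.png

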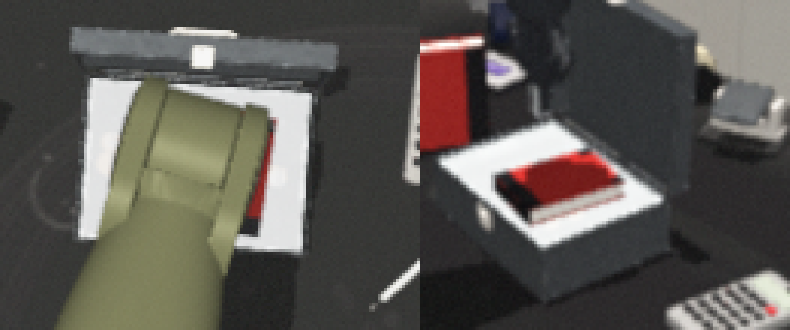

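The scene crop shows the book flat on the tray at (560,185), inside the rim. Next is planning the lid.

Run:
```python
from h import *
import pickle
d=pickle.load(open('D.pkl','rb'))['top']
full=lambda p:(p[0]/2.1+110-.26,p[1]/2.1+120-.26)
for p in[(281,147),(467,158),(281,163),(466,174)]:print(onz(d,*full(p),.256).round(4))
a=-.076;X=np.array([np.cos(a),np.sin(a)]);H=np.array([.477,-.155])+.095*X;print('hinge',H)
s,R=tool();print(s['t'],s['tcp_pos'],np.arctan2(R[1,0],R[0,0]))
print('goal behind',H+.09*X,go([*(H+.09*X),.32]))
for th in(1.75,1.6,1.5,1.3,1.1,.9,.7,.5,.3,.15,0):
    r=.15;print(th,'contact along X from hinge',round(-r*np.cos(th)+.018*np.sin(th),4),'z',round(.069+r*np.sin(th)+.018*np.cos(th),4))
```

```text
[ 0.6051 -0.0351  0.256 ]
[ 0.5839 -0.2914  0.256 ]
[ 0.5829 -0.0347  0.256 ]
[ 0.5619 -0.2894  0.256 ]
hinge [ 0.57172577 -0.16221305]
5.85 [ 0.47485352 -0.14513568  0.15685572] -0.15905381919057662
goal behind [ 0.66146598 -0.16904647] [ 1.88  -0.07  -1.631]
1.75 contact along X from hinge 0.0444 z 0.2134
1.6 contact along X from hinge 0.0224 z 0.2184
1.5 contact along X from hinge 0.0073 z 0.2199
1.3 contact along X from hinge -0.0228 z 0.2183
1.1 contact along X from hinge -0.052 z 0.2108
0.9 contact along X from hinge -0.0791 z 0.1977
0.7 contact along X from hinge -0.1031 z 0.1794
0.5 contact along X from hinge -0.123 z 0.1567
0.3 contact along X from hinge -0.138 z 0.1305
0.15 contact along X from hinge -0.1456 z 0.1092
0 contact along X from hinge -0.15 z 0.087
```

Emit:
jog_arm(targets=[{"dx":0,"dy":0,"dz":-0.4,"spin":-0.042},{"dx":0,"dy":0,"dz":-0.45,"spin":0},{"dx":0,"dy":0,"dz":-0.45,"spin":0},{"dx":0,"dy":0,"dz":-0.35,"spin":0},{"dx":0.4,"dy":0.1,"dz":0,"spin":0},{"dx":0.43,"dy":0,"dz":0,"spin":0},{"dx":0.43,"dy":0,"dz":0,"spin":0},{"dx":0.42,"dy":0,"dz":0,"spin":0},{"dx":0,"dy":0,"dz":0,"spin":0},{"dx":0,"dy":0,"dz":0,"spin":0}])

```text
t: 6.85
tcp_pos: [0.6417, -0.1686, 0.3202]
orientation: [-3.133, 0.117, 0.003]
wrist_force: [-0.0, -0.3, 0.8]
finger_gap: 0.002
grip_force: 0.0
```

Run:
```python
from h import *
s,R=tool();print(s['t'],s['tcp_pos'],np.arctan2(R[1,0],R[0,0]),go([.6415,-.1675,.232]))
d=cap('top');e=cap('scene')
a=cv2.resize(d['pixels'][170:290,220:360],(420,360),interpolation=3);b=cv2.resize(e['pixels'][140:270,230:350],(370,360),interpolation=3)
cv2.imwrite('pics/t5.png',np.hstack([a,b]))
print([(x['at'],x['score']) for x in robot.tip_of('book_mid','top')])
print(onz(d,*robot.tip_of('book_mid','top')[0]['at'][::-1],.071))
```

```text
6.85 [ 0.64168366 -0.1685842   0.32021607] -0.07462739910756165 [-0.001 -0.005  0.882]
[([241.1, 198.9], 0.91), ([239.2, 294.1], 0.64)]
[0.45971442 0.12659793 0.071     ]
```

View pics/t5.png

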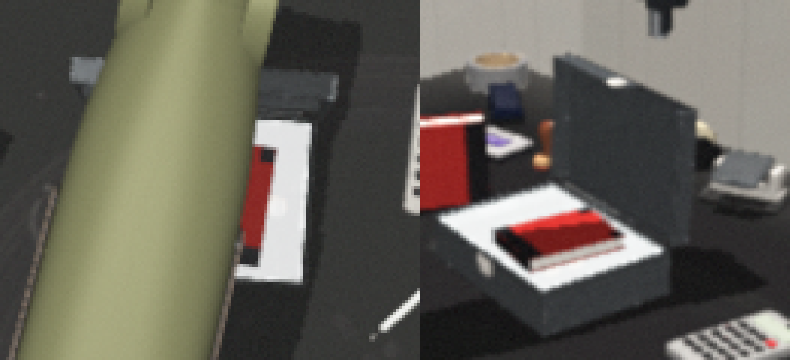

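The book lies flat between rim edges, and the gripper is behind and above the open lid. Descending, then pulling the lid over its arc.

Emit:
jog_arm(targets=[{"dx":0,"dy":0,"dz":0.3,"spin":0},{"dx":0,"dy":0,"dz":0.3,"spin":0},{"dx":0,"dy":0,"dz":0.28,"spin":0},{"dx":-0.15,"dy":0,"dz":0,"spin":0},{"dx":-0.15,"dy":0,"dz":0,"spin":0},{"dx":-0.15,"dy":0,"dz":0,"spin":0},{"dx":-0.15,"dy":0,"dz":0,"spin":0},{"dx":-0.15,"dy":0,"dz":0,"spin":0},{"dx":0,"dy":0,"dz":0,"spin":0}])

```text
t: 7.95
tcp_pos: [0.5651, -0.1626, 0.2355]
orientation: [-3.134, 0.119, -0.004]
wrist_force: [-0.7, 0.1, 0.4]
finger_gap: -0.002
grip_force: 0.0
```

Run:
```python
from h import *
s,R=tool();print(s['t'],s['tcp_pos'],s['wrist_force'])
a=-.076;X=np.array([np.cos(a),np.sin(a)]);print('offset',(s['tcp_pos'][:2]-[.5717,-.1622])@X)
```

```text
7.95 [ 0.56509672 -0.1625952   0.23546762] [-0.72132265  0.08793867  0.36500158]
offset -0.006554214390606637
```

Emit:
jog_arm(targets=[{"dx":-0.12,"dy":0,"dz":0.06,"spin":0},{"dx":-0.12,"dy":0,"dz":0.04,"spin":0},{"dx":-0.12,"dy":0,"dz":0.06,"spin":0},{"dx":-0.12,"dy":0,"dz":0.06,"spin":0},{"dx":0,"dy":0,"dz":0,"spin":0}])

```text
t: 8.45
tcp_pos: [0.5178, -0.159, 0.2122]
orientation: [-3.133, 0.119, -0.001]
wrist_force: [-0.8, -0.4, -0.1]
finger_gap: 0.001
grip_force: 0.0
```

Run:
```python
from h import *
s,R=tool();print(s['t'],s['tcp_pos'],s['wrist_force'])
a=-.076;X=np.array([np.cos(a),np.sin(a)]);print('offset',(s['tcp_pos'][:2]-[.5717,-.1622])@X)
e=cap('scene');cv2.imwrite('pics/t6.png',cv2.resize(e['pixels'][140:270,230:350],(480,520),interpolation=3))
```

```text
8.45 [ 0.51776071 -0.15899682  0.2122152 ] [-0.81411263 -0.4449109  -0.08991264]
offset -0.05402679741180775
```

View pics/t6.png

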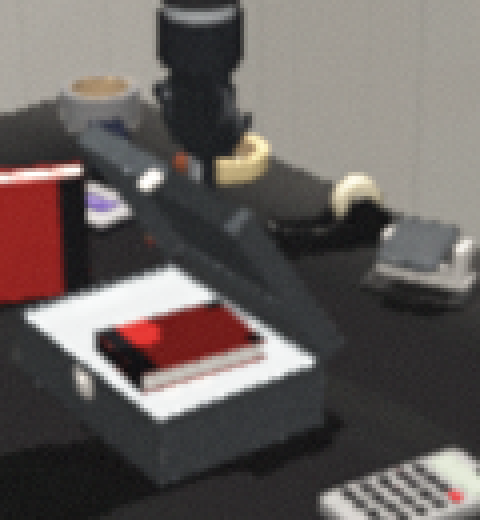

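The lid (220,220) is following the fingertip down and is about halfway, with the book unmoved. Continuing along the arc.

Emit:
jog_arm(targets=[{"dx":-0.13,"dy":0,"dz":0.05,"spin":0},{"dx":-0.13,"dy":0,"dz":0.08,"spin":0},{"dx":-0.12,"dy":0,"dz":0.08,"spin":0},{"dx":-0.1,"dy":0,"dz":0.1,"spin":0},{"dx":-0.1,"dy":0,"dz":0.11,"spin":0},{"dx":-0.08,"dy":0,"dz":0.12,"spin":0},{"dx":-0.07,"dy":0,"dz":0.13,"spin":0},{"dx":-0.05,"dy":0,"dz":0.12,"spin":0},{"dx":-0.03,"dy":0,"dz":0.12,"spin":0},{"dx":0,"dy":0,"dz":0,"spin":0}])

```text
t: 9.5
tcp_pos: [0.4368, -0.1519, 0.1191]
orientation: [-3.132, 0.118, 0.004]
wrist_force: [0.4, 0.1, 0.7]
finger_gap: -0.003
grip_force: 0.0
```

Run:
```python
from h import *
s,R=tool();print(s['t'],s['tcp_pos'],s['wrist_force'])
a=-.076;X=np.array([np.cos(a),np.sin(a)]);print('offset',(s['tcp_pos'][:2]-[.5717,-.1622])@X)
```

```text
9.5 [ 0.43679471 -0.15187119  0.11911696] [0.36305955 0.10733125 0.69932677]
offset -0.13530010180058946
```

Tips at z 0.105; the shut lid top is at 0.087. I'll press slowly to contact.

Emit:
jog_arm(targets=[{"dx":0,"dy":0,"dz":0.06,"spin":0},{"dx":0,"dy":0,"dz":0.06,"spin":0},{"dx":0,"dy":0,"dz":0.05,"spin":0},{"dx":0,"dy":0,"dz":0.02,"spin":0},{"dx":0,"dy":0,"dz":0,"spin":0},{"dx":0,"dy":0,"dz":0,"spin":0}])

```text
t: 10.1
tcp_pos: [0.4384, -0.1522, 0.1019]
orientation: [-3.133, 0.118, -0.002]
wrist_force: [-0.2, -0.2, -0.9]
finger_gap: -0.001
grip_force: 0.0
```

Emit:
jog_arm(targets=[{"dx":0,"dy":0,"dz":0.02,"spin":0},{"dx":0,"dy":0,"dz":0.02,"spin":0},{"dx":0,"dy":0,"dz":0,"spin":0},{"dx":0,"dy":0,"dz":0,"spin":0}])

```text
t: 10.5
tcp_pos: [0.4388, -0.1523, 0.1009]
orientation: [-3.134, 0.118, -0.004]
wrist_force: [-9.8, 3.3, 33.1]
finger_gap: -0.002
grip_force: 16.3
```

Firm stop at tip height 0.087, which is the lid fully shut. Retract and check.

Emit:
jog_arm(targets=[{"dx":0,"dy":0,"dz":0,"spin":0},{"dx":0,"dy":0,"dz":-0.1,"spin":0},{"dx":0,"dy":0,"dz":-0.4,"spin":0},{"dx":0,"dy":0,"dz":-0.4,"spin":0},{"dx":0,"dy":0,"dz":-0.4,"spin":0},{"dx":0,"dy":0,"dz":0,"spin":0},{"dx":0,"dy":0,"dz":0,"spin":0},{"dx":0,"dy":0,"dz":0,"spin":0}])

```text
t: 11.3
tcp_pos: [0.4375, -0.1527, 0.2268]
orientation: [-3.133, 0.118, 0.001]
wrist_force: [-0.1, 0.1, -0.2]
finger_gap: 0.001
grip_force: 0.0
```

Run:
```python
from h import *
s,R=tool();print(s['t'],s['tcp_pos'],s['wrist_force'])
e=cap('scene');cv2.imwrite('pics/t7.png',cv2.resize(e['pixels'][140:270,200:350],(600,520),interpolation=3))
```

```text
11.3 [ 0.43749516 -0.15273553  0.22681049] [-0.08296443  0.08951713 -0.1513751 ]
```

View pics/t7.png

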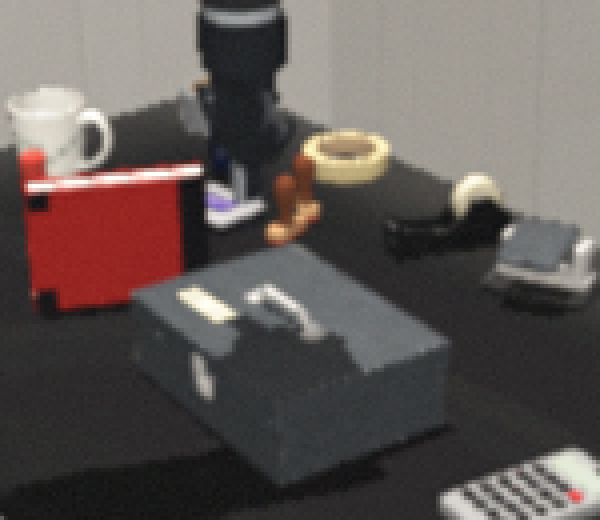

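The lid is flat and shut (290,310), and the stamps (290,200) and glue (33,160) are still upright.

```bash
python3 -c "
from bench import robot
print(robot.hand_in())"
```

```text
the job is handed in; nothing more can be done
None
```

I tipped the receipt book flat onto the note tray, pushed the lid fully shut and handed the job in at about 11.4 s; no verdict was returned, but the last picture showed the lid closed and the glue stick and stamps upright.

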